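# Load two culture dishes from the lift into the slot rack

## Task

Load the two culture dishes stacked on the little lift into the rack beside it: first the upper one into the top slot, then the lower one into the middle slot, raising or lowering the lift by its black handle so that each dish slides in level, and push each one fully home against the rear stops. Keep the dishes flat, and leave the dish in the bottom slot and the other things on the bench where they are.

Things in the scene. Friction and masses are not known exactly. Their poses are not given: they have to be found in the camera images.
- station: fixed base plate 200 x 110 x 8 mm under lift and rack. Origin on the table, below the front edge of the rack's shelves; x: level loading direction, from lift into rack; z up; y: level, towards the lift handle's side. In this frame the lift's pan spans x -92 to -12, y -38 to 38 mm, the shelves x 0 to 56, y -37 to 37 mm. x points 67 to 113 degrees left of the robot's forward direction
- lift (a joint): height of the lift above its lowest position, m, 0 to 0.065; at 0 the top of the pan is 50 mm above the table. It slides straight up and down, and friction holds it wherever it is left: about 13 N to raise it, about 5 N to push it down. Starts at 0
- lift_pan (a point): centre of the top face of the lift's aluminium pan (80 mm along x), on which the two stacked dishes stand; axes as station. Wire fences 24 mm high along both sides, 64 mm apart, guide the dishes; the pan is open towards the rack and at the rear (-x). The 12 mm gap between pan and shelves is bridged by a sliding dish without help
- lift_grip (a point): point at which to pinch the lift's black upright handle: 16 mm below its top, 40 mm above the pan's top face. The handle is a post 14 mm along x, 24 mm along y, 56 mm tall, beside the pan at x -62, y 82 mm of the station; it rises and sinks with the lift; axes as station
- rack: fixed steel rack, three level slots one above the other; axes as station, origin 56 mm below the lowest shelf's top face, below the shelves' front edge; its height varies by 20 mm. Shelves 4 mm thick, 23 mm apart (19 mm clear), front lips sloping down 3 mm over 5 mm; guide posts 66 mm apart; roof top 125 mm above origin. A dish fully home still sticks out 8 mm in front of the shelves
- home_top (a point): top slot: where the centre of a dish's underside lies when that dish is fully home on this shelf against the stop posts; axes as rack, x points into the slot
- home_middle (a point): middle slot: where the centre of a dish's underside lies when that dish is fully home on this shelf against the stop posts; axes as rack, x points into the slot; 23 mm below home_top
- dish_upper: closed round culture dish lying flat, clear plastic with dull red medium, 60 mm diameter, 14 mm high, 21 to 42 g; origin at the centre of its underside, z up. Starts on top of dish_lower
- dish_lower: closed round culture dish lying flat, clear plastic with dull red medium, 60 mm diameter, 14 mm high, 21 to 42 g; origin at the centre of its underside, z up. Starts on the pan of the lift, under dish_upper
- dish_bottom: closed round culture dish lying flat, clear plastic with dull red medium, 60 mm diameter, 14 mm high, 30 g; origin at the centre of its underside, z up. Already home in the bottom slot; to be left there
- tube_rack: bystander: wire rack 60 x 120 mm full of capped tubes, 94 mm high; origin under its centre
- dish_stack: bystander: stack of three larger dishes, 90 mm diameter, 45 mm high; origin under its centre
- jar: bystander: amber jar with white cap, 56 mm diameter, 75 mm high; origin under its centre
Things that resemble listed ones, but are neither listed nor needed, are in the scene too. What is shaped like the dish_upper but turquoise is not meant.

How it is judged:
On the way, in this order (a step that is already met when the one before it is completed fails the run):
1. the upper dish is fully home in the top slot (distance between dish_upper and home_top below 0.007 m and angle between dish_upper's own z axis and vertical below 0.06 rad), for 0.2 s.
2. the lower dish is fully home in the middle slot (distance between dish_lower and home_middle below 0.007 m and angle between dish_lower's own z axis and vertical below 0.06 rad), for 0.2 s.
At the end, for the whole second after the job is handed in: the upper dish lies in the top slot and the lower dish in the middle slot, each within 7 mm of its fully home place, flat to 0.06 rad and at rest (below 20 mm/s) (all of step 1 and all of step 2 and linear speed of each of dish_upper, dish_lower below 0.02 m/s); the robot touches nothing.
It fails at once if a loaded dish is tipped more than 0.4 rad (angle between any of dish_upper, dish_lower's own z axis and vertical above 0.4 rad).
It fails at once if the dish in the bottom slot is moved more than 10 mm (distance of dish_bottom from where it was at the start of the episode above 0.01 m).
It fails at once if the tube rack, the dish stack or the jar is moved more than 30 mm (distance of any of tube_rack, dish_stack, jar from where it was at the start of the episode above 0.03 m).
It also fails if it takes over 64 s, if anything falls off the work surface, if the arm or the gripper's body presses on something with over 40 N, if the wrist force passes 120 N, or if a joint passes its speed limit or range.

## Robot

A 6-joint arm with a two-finger parallel gripper is mounted at the origin on the work surface. World frame = base frame: x ahead of the robot, y to its left, z up, the work surface at z = 0. Lengths are in m, angles in rad, forces in N, time in s.
With the tool pointing down it reaches from about 0.35 to 0.775 m from the base axis. Payload 5.5 kg.
Tool frame: the origin (TCP) lies midway between the tips of the shut fingers; the grasp point (between the pads) lies grip_point_offset behind it (grip_point_offset is the distance from the TCP to the grasp point, in m); z points along the fingers, y is the direction in which the jaws open and shut (so a half turn about z gives the same grasp; the last joint's range is limited). The gripper opens to 85 mm and grips with 20 to 120 N. Pads are 22 mm wide; open, the fingers measure 114 mm over their backs; the gripper's body (76 mm by 85 mm) begins 54 mm behind the grasp point. The pads swing forward as they close: fully open they stand 13 mm farther back than shut.
Start: joints at [-1.479, 0.313, 0.046, 1.304, 0, 1.431], TCP at [0.132, -0.56, 0.231] pointing down, gripper open.
Joint ranges: [-2.76, 2.76], [-0.86, 1.69], [-1.03, 1.26], [-2.2, 2.34], [-1.47, 1.5], [-3.14, 3.14]. Speed limits (rad/s): [2.57, 2.57, 3.14, 3.14, 3.14, 3.14].

## Interface

Orientations are given as a unit quaternion [x, y, z, w].
In Python, from rig import sense, get_image, finish_job, grip_point_offset gives the robot as it stands.
- The arm moves only by the tool step_arm, never from a script. Its arguments are lists of equal length, an entry for each row: "offset": the shift along the tool's x, y, z in mm, a list of three; "rot": the turn, a rotation vector about the tool's x, y, z in degrees, a list of three. A call has 1 to 20 rows; each row is the pose to reach, as a shift and turn from the pose measured when the call began, along the tool's axes at that moment; what a row does not reach only later rows make up. A row lasts 1/12 s, in which the tool goes at most 41.7 mm and 7.16 degrees, less where a joint would pass 70% of its speed; a pose out of reach is approached as far as the arm can. A call with a gripper value outside its range is refused whole. "jaw" is the opening, from 0 (shut) to 1 (fully open), set as the call begins (left out, the last holds). The fingers move at their own pace and stop on an object; "newtons" is the grip in N (left out, the last holds). Time passes only in rows, so rows that repeat a pose let the fingers close. It gives the time, the measured TCP pose, the force and the opening at its end, in the units of the state.
- sense(): the state, without advancing time (a new reading comes with each control period).
- get_image(name): name is "scene" or "side" or "wrist"; returns a dict with "frame" (420x560x3 uint8, red, green, blue), "depth" (420x560 float32, m along the optical axis (not along the pixel's ray), 0 where there is no reading), "vfov" (degrees; the focal length in pixels is half the picture's height over the tangent of half this angle, whatever the lens; pixels are square), "cx", "cy" (the principal point, pixels), "view" (4x4, takes a point from world to camera coordinates). Camera axes: x right, y down, z forward; pixel columns grow to the right and rows downward; lengths in m; the calibration is good to about 2 mm. A picture is of the moment at which its call begins.
- finish_job(): hands the job in, once; it reports no verdict.
The state is a dict: "t": time; "joint_positions": joint angles; "joint_vel": joint speeds; "joint_efforts": joint torques, N m; "position": TCP position; "ee_rot": TCP orientation; "contact_force": force on the tool from outside, world axes, zero at the start; "torque": the same for the moment, N m; "finger_gap": opening from 0.0 (shut) to 1.0 (fully open).
Only numpy, scipy, OpenCV 4.12 (cv2) and the standard library are available. Lean on these libraries where they do the work, as an engineer would, in place of code of your own. Each camera call takes 0.05 s, during which the arm holds its last target.

## Working session

There is one attempt and no reset: what is moved stays moved. The work goes in short steps, Python scripts to look and compute and a tool call to move; the robot and the scene stay as the last step left them, time stands still between calls to the robot, and variables do not carry over. Pictures are saved under pics/ and viewed, and the job is handed in when it is done.

Besides the shell and the picture viewer there is one more tool, called after "Request:" as name(argument=value, ...) on one line, values as JSON. step_arm: Moves the arm, as the interface text tells. Its arguments: {"type":"object","properties":{"offset":{"type":"array"},"rot":{"type":"array"},"jaw":{"type":"number"},"newtons":{"type":"number"}},"required":["offset","rot"]}

```bash
ls; mkdir -p pics; cat > h.py <<'E'
import numpy as np, cv2
from rig import sense, get_image, finish_job, grip_point_offset
from scipy.spatial.transform import Rotation as R
def save(im,name,crop=None,s=1):
    f=im["frame"][:,:,::-1]
    if crop: f=f[crop[1]:crop[3],crop[0]:crop[2]]
    if s!=1: f=cv2.resize(f,None,fx=s,fy=s,interpolation=cv2.INTER_CUBIC)
    cv2.imwrite("pics/"+name+".png",f)
def foc(im): return im["frame"].shape[0]/2/np.tan(np.radians(im["vfov"])/2)
def ray(im,u,v):
    d=np.array([(u-im["cx"])/foc(im),(v-im["cy"])/foc(im),1.])
    V=im["view"]; return -V[:3,:3].T@V[:3,3], V[:3,:3].T@d
def onz(im,u,v,z):
    o,d=ray(im,u,v); return o+d*(z-o[2])/d[2]
def cloud(im):
    h,w=im["depth"].shape; u,v=np.meshgrid(np.arange(w),np.arange(h)); z=im["depth"]; f=foc(im)
    P=np.stack([(u-im["cx"])/f*z,(v-im["cy"])/f*z,z],-1); V=im["view"]
    W=(P-V[:3,3])@V[:3,:3]; W[z==0]=np.nan; return W
def proj(im,p):
    V=im["view"]; c=V[:3,:3]@np.array(p)+V[:3,3]; return c[:2]/c[2]*foc(im)+[im["cx"],im["cy"]]
E
python3 - <<'E'
from h import *
print(sense(),grip_point_offset)
for n in("scene","side","wrist"):
    im=get_image(n); save(im,n+"0"); print(n,im["vfov"],im["cx"],im["cy"]); print(im["view"].round(3)); np.savez(n+"0.npz",**im)
E
```

```text
pics
{'t': 0.0, 'joint_positions': array([-1.47857119e+00,  3.14020452e-01,  4.49358244e-02,  1.30362477e+00,
       -2.38517863e-05,  1.43118424e+00]), 'joint_vel': array([-1.37270682e-03, -1.02720489e-04, -2.84382523e-04,  1.93325422e-03,
       -1.68155289e-04,  5.85313395e-05]), 'joint_efforts': array([-1.05632858e-03, -4.80627823e+01,  2.98532599e+01,  1.93080615e-02,
       -5.19060677e-05, -2.32548530e-06]), 'position': array([ 0.13204167, -0.55907478,  0.23037985]), 'ee_rot': array([ 9.93288502e-01,  1.15659144e-01,  1.07389541e-05, -9.56548130e-04]), 'contact_force': array([ 0.01450844,  0.25674682, -0.00751703]), 'torque': array([ 0.01141857, -0.05125112, -0.02749809]), 'finger_gap': 0.9992685096167435} 0.0187
scene 52.95072252051266 272.14846439491413 204.67951335490477
[[-0.829  0.559 -0.015  0.439]
 [ 0.363  0.519 -0.774 -0.1  ]
 [-0.425 -0.647 -0.633  1.356]
 [ 0.     0.     0.     1.   ]]
side 45.83315138025363 280.14190946515015 203.16488135909694
[[ 1.000e+00 -2.400e-02 -1.000e-03 -5.070e-01]
 [-1.700e-02 -6.390e-01 -7.690e-01  7.800e-02]
 [ 1.800e-02  7.680e-01 -6.400e-01  1.208e+00]
 [ 0.000e+00  0.000e+00  0.000e+00  1.000e+00]]
wrist 71.7590249898168 280.04561126653886 211.6149489742908
[[ 0.23  -0.973 -0.001 -0.574]
 [-0.92  -0.218  0.326 -0.041]
 [-0.317 -0.074 -0.945  0.381]
 [ 0.     0.     0.     1.   ]]
```

View pics/scene0.png

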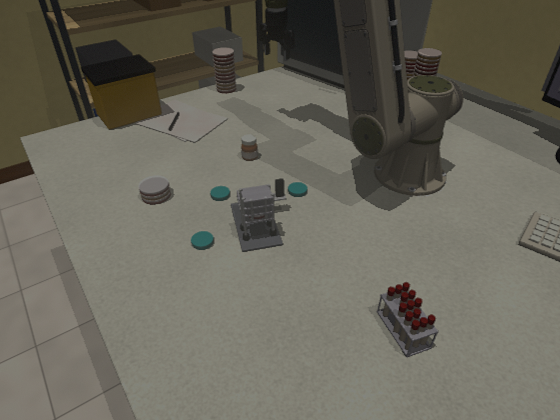

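View pics/side0.png

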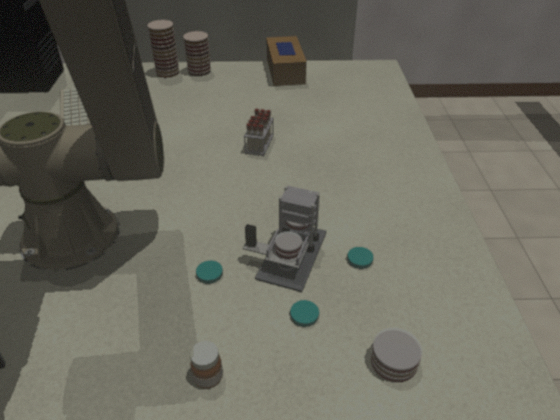

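View pics/wrist0.png

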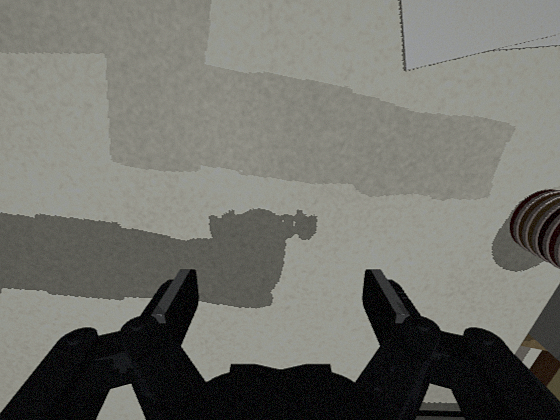

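Both views show the station: scene (258,215), side (292,245). The stacked clear dishes are at side (287,243). The turquoise dishes at side (209,271), (305,313) and (360,257) are not the ones meant. Next I'll enlarge the station and measure it.

```bash
python3 - <<'E'
from h import *
s=dict(np.load("side0.npz")); c=dict(np.load("scene0.npz"))
save(s,"sidec",(230,170,370,300),5.7); save(c,"scenec",(190,160,320,260),6)
for im,box in((s,(240,180,335,292)),(c,(225,165,295,252))):
    W=cloud(im)[box[1]:box[3],box[0]:box[2]].reshape(-1,3)
    W=W[np.isfinite(W[:,0])&(W[:,2]>0.02)]
    print(np.histogram(W[:,2],bins=np.arange(0.02,0.17,0.006)))
    print(W.min(0),W.max(0))
print(onz(s,290,255,0.05),onz(c,258,215,0.05))
E
```

```text
(array([ 64,  21,  13,  17, 239, 373, 147, 126, 187, 563, 142,  91, 221,
        94,  67,  23, 282,  38,  26,  26, 577,  27,   0,   0,   0]), array([0.02 , 0.026, 0.032, 0.038, 0.044, 0.05 , 0.056, 0.062, 0.068,
       0.074, 0.08 , 0.086, 0.092, 0.098, 0.104, 0.11 , 0.116, 0.122,
       0.128, 0.134, 0.14 , 0.146, 0.152, 0.158, 0.164, 0.17 ]))
[ 0.42229077 -0.16896865  0.02011926] [ 0.59829386 -0.0027066   0.14753193]
(array([ 63,  13,  14,  16,  80,  28,  39,  23, 150,  71,  47,  47, 177,
        52,  36,  28, 165,  32,  21, 100, 367,   3,   0,   0,   0]), array([0.02 , 0.026, 0.032, 0.038, 0.044, 0.05 , 0.056, 0.062, 0.068,
       0.074, 0.08 , 0.086, 0.092, 0.098, 0.104, 0.11 , 0.116, 0.122,
       0.128, 0.134, 0.14 , 0.146, 0.152, 0.158, 0.164, 0.17 ]))
[ 0.42601995 -0.16326919  0.02002836] [0.597284   0.00127105 0.14685914]
[ 0.52591625 -0.12956497  0.05      ] [ 0.53680966 -0.05527522  0.05      ]
```

View pics/sidec.png

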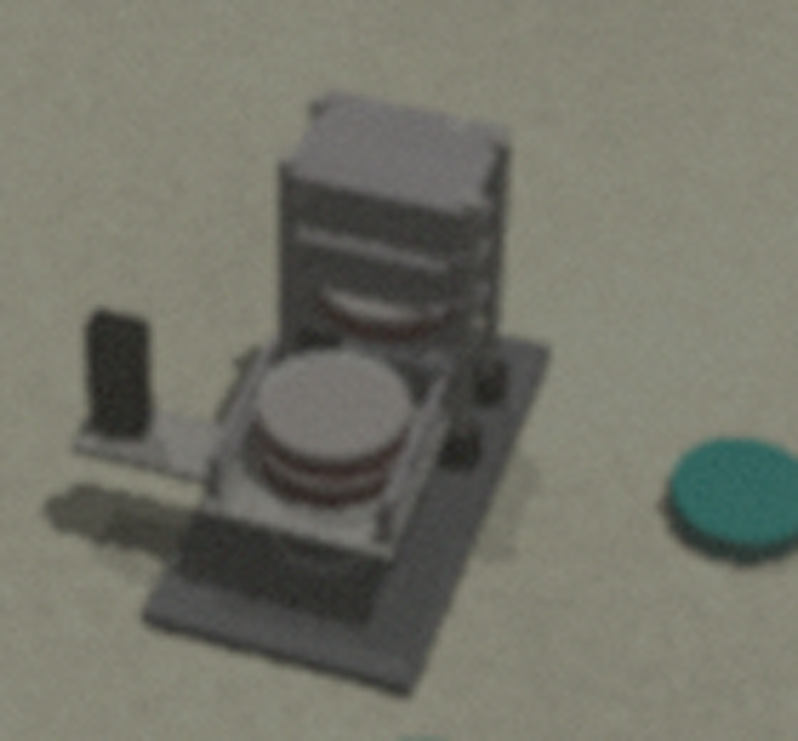

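View pics/scenec.png

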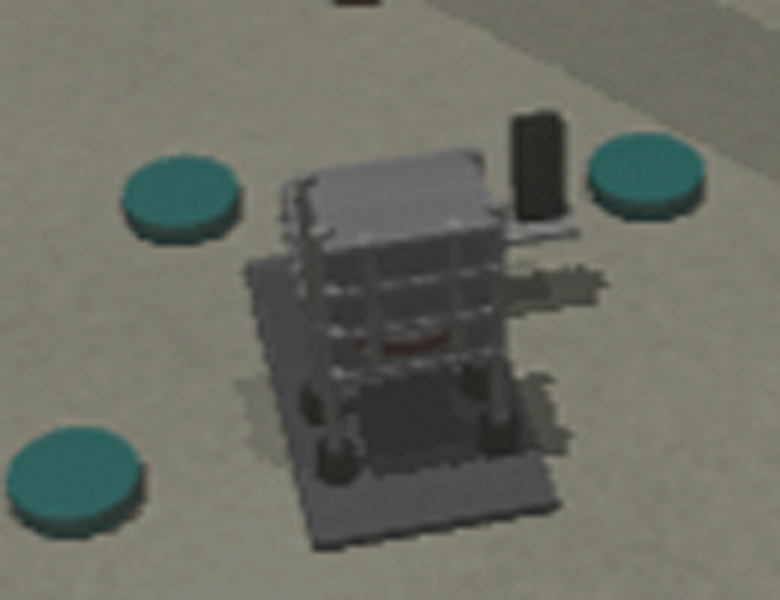

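```bash
cat > meas.py <<'E'
from h import *
def run(s,c,dtop=0.078,htop=0.106):
    for n,im in(("side",s),("scene",c)):
        W=cloud(im); P=W.reshape(-1,3)
        ok=np.isfinite(P[:,0])&(P[:,0]>.38)&(P[:,0]<.64)&(P[:,1]>-.2)&(P[:,1]<.05); P=P[ok]
        rf=P[(P[:,2]>0.132)&(P[:,2]<.155)&(P[:,1]>-.09)]
        zz=np.median(rf[:,2]); rf=rf[abs(rf[:,2]-zz)<.004]
        r=cv2.minAreaRect((rf[:,:2]*1000).astype(np.float32)); print(n,"roof z",zz.round(4),len(rf),r)
        hp=P[(P[:,2]>htop-.012)&(P[:,2]<htop+.008)&(P[:,0]<.465)]
        if len(hp): print(" handle top",len(hp),hp.mean(0).round(4),hp[:,2].max().round(4),np.percentile(hp[:,2],90).round(4))
        hp=P[(P[:,2]>htop-.05)&(P[:,2]<htop-.008)&(P[:,0]<.46)]
        if len(hp): print(" handle body",hp.min(0).round(4),hp.max(0).round(4))
        bp=P[(P[:,2]>.004)&(P[:,2]<.012)]
        r=cv2.minAreaRect((bp[:,:2]*1000).astype(np.float32)); print(" base",np.median(bp[:,2]),len(bp),r)
    P=cloud(s).reshape(-1,3); P=P[np.isfinite(P[:,0])]
    d=P[(abs(P[:,2]-dtop)<.005)&(P[:,0]>.46)&(P[:,0]<.58)&(P[:,1]<-.06)&(P[:,1]>-.16)]
    print("dish",len(d),d.mean(0).round(4),np.median(d[:,2]).round(4),cv2.minEnclosingCircle((d[:,:2]*1000).astype(np.float32)))
if __name__=="__main__":
    run(dict(np.load("side0.npz")),dict(np.load("scene0.npz")))
E
python3 meas.py
```

```text
side roof z 0.1432 607 ((548.7933349609375, -42.245269775390625), (60.09371566772461, 82.34493255615234), 70.23584747314453)
 handle top 88 [ 0.4411 -0.1     0.103 ] 0.1084 0.1073
 handle body [ 0.428  -0.1095  0.0563] [ 0.4528 -0.0969  0.098 ]
 base 0.008251427194080932 1527 ((510.4803466796875, -77.643798828125), (242.0834503173828, 256.56866455078125), 89.1642074584961)
scene roof z 0.1411 449 ((548.75634765625, -40.83148193359375), (62.33927536010742, 80.8099594116211), 66.0383529663086)
 handle top 46 [ 0.4413 -0.0912  0.1012] 0.1062 0.105
 handle body [ 0.4285 -0.0971  0.0562] [ 0.4528 -0.0817  0.0977]
 base 0.006486120578056111 968 ((533.2554321289062, -78.16581726074219), (201.57386779785156, 109.58052062988281), 69.20262908935547)
dish 630 [ 0.527  -0.1091  0.0776] 0.0778 ((524.6697998046875, -100.71333312988281), 60.379695892333984)
```

```bash
cat >> h.py <<'E'
def delta(pos,yaw):
    """mm offset and rotvec deg in current tool axes for tool pointing straight down with tool-x yaw(deg)"""
    s=sense(); Rc=R.from_quat(s["ee_rot"]); 
    Rt=R.from_euler('z',yaw,degrees=True)*R.from_euler('x',180,degrees=True)
    return (Rc.inv().apply(np.array(pos)-s["position"])*1000).round(1),(Rc.inv()*Rt).as_rotvec(degrees=True).round(2)
E
python3 - <<'E'
from h import *
w=dict(np.load("wrist0.npz")); s=sense(); V=w["view"]; Rc=R.from_quat(s["ee_rot"])
c=-V[:3,:3].T@V[:3,3]; print("cam in tool",Rc.inv().apply(c-s["position"])*1000, "fwd",Rc.inv().apply(V[2,:3]))
print(delta([0.48,-0.08,0.36],159.5))
E
```

```text
cam in tool [  85.17310257   -0.1616804  -142.63313886] fwd [-3.25863586e-01  4.25833975e-04  9.45416703e-01]
(array([ 448.8, -386.7, -128.8]), array([-2.0000e-02, -1.1000e-01, -1.4622e+02]))
```

Request:
step_arm(offset=[[20,-10,-40],[50,-30,-60],[80,-55,-80],[110,-75,-89],[135,-95,-89],[160,-115,-89],[185,-135,-89],[210,-155,-89],[235,-175,-89],[260,-195,-89],[285,-215,-89],[310,-235,-89],[335,-255,-89],[360,-275,-89],[385,-295,-89],[410,-315,-89],[435,-332,-89],[460,-350,-89],[480,-362,-89],[491,-371,-89]], rot=[[0,0,-7],[0,0,-14],[0,0,-21],[0,0,-28],[0,0,-35],[0,0,-42],[0,0,-49],[0,0,-56],[0,0,-63],[0,0,-70],[0,0,-77],[0,0,-84],[0,0,-91],[0,0,-98],[0,0,-105],[0,0,-112],[0,0,-119],[0,0,-126],[0,0,-133],[0,0,-140]], jaw=0.6)

```text
t: 1.82
position: [0.5261, -0.0835, 0.3196]
ee_rot: [0.227, 0.974, 0.001, -0.0]
contact_force: [-0.8, -0.9, -0.9]
finger_gap: 0.602
```

```bash
python3 - <<'E'
from h import *
print(sense()); print(delta([0.525,-0.085,0.32],159.5))
E
```

```text
{'t': 1.8167, 'joint_positions': array([-0.30916443,  0.22229752,  0.1390548 ,  1.48856795,  0.00174208,
        0.14890777]), 'joint_vel': array([ 0.28321952,  0.14705776,  0.18426299,  0.0517517 , -0.01208642,
       -1.16818021]), 'joint_efforts': array([ -0.44751942, -44.0754354 ,  29.65810239,   0.0476583 ,
         0.12219714,   1.3720239 ]), 'position': array([ 0.52610675, -0.08351115,  0.31960114]), 'ee_rot': array([ 2.27039213e-01,  9.73885096e-01,  9.08841631e-04, -4.35826192e-04]), 'contact_force': array([-0.79608914, -0.88474333, -0.92231792]), 'torque': array([-0.04712314,  0.03674474, -0.04929134]), 'finger_gap': 0.6023352989822989}
(array([ 0.3, -1.8, -0.4]), array([ 0.09, -0.07, -5.75]))
```

Request:
step_arm(offset=[[0,-2,0],[0,-2,0],[0,-2,0]], rot=[[0,0,-5.5],[0,0,-5.5],[0,0,-5.5]])

```text
t: 2.07
position: [0.5251, -0.0851, 0.3192]
ee_rot: [0.181, 0.983, 0.001, -0.001]
contact_force: [0.3, -0.9, -0.1]
finger_gap: 0.6
```

```bash
python3 - <<'E'
from h import *
im=get_image("wrist"); np.savez("w1.npz",**im); save(im,"w1",None,1.42)
print(sense()["position"],sense()["joint_vel"].round(3))
P=cloud(im); print([ (n,) for n in ()])
Q=P.reshape(-1,3); Q=Q[np.isfinite(Q[:,0])&(Q[:,2]<.2)]
print(np.histogram(Q[:,2],bins=np.arange(0,.17,.005)))
E
```

```text
[ 0.52494969 -0.08539733  0.31935799] [-0.01  -0.007  0.001  0.     0.002 -0.006]
[]
(array([93176,  2734,  3166,   632,   262,   165,   173,   143,   257,
        1053,  1067,   158,   213,   134,  1012,  2192,    21,    46,
          84,    77,    75,   196,    10,   329,    90,    15,    12,
          22,  3039,   150,     0,     0,     0]), array([0.   , 0.005, 0.01 , 0.015, 0.02 , 0.025, 0.03 , 0.035, 0.04 ,
       0.045, 0.05 , 0.055, 0.06 , 0.065, 0.07 , 0.075, 0.08 , 0.085,
       0.09 , 0.095, 0.1  , 0.105, 0.11 , 0.115, 0.12 , 0.125, 0.13 ,
       0.135, 0.14 , 0.145, 0.15 , 0.155, 0.16 , 0.165]))
```

View pics/w1.png

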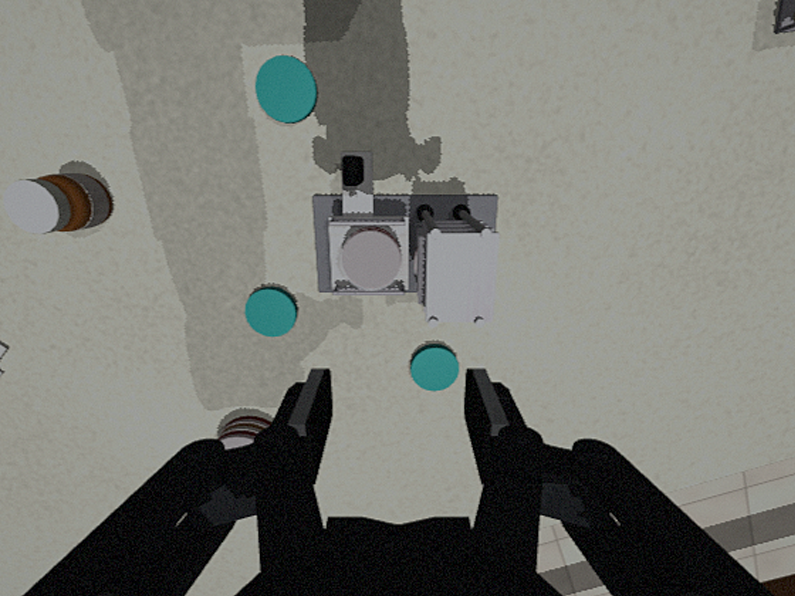

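The wrist view shows the dark handle top (248,121 at native scale), the dish stack (261,182) and the roof (324,194). Next I'll fit them.

```bash
cat > fitw.py <<'E'
from h import *
import sys
im=dict(np.load(sys.argv[1])); W=cloud(im); f=im["frame"].astype(int)
def m2(name,mask):
    mask=mask.astype(np.uint8); n,l,st,ce=cv2.connectedComponentsWithStats(mask)
    i=1+np.argmax(st[1:,4]); return l==i
for name,lo,hi,zz in(("roof",.134,.152,None),("dish",.070,.086,None),("handle",.098,.113,None),("base",.004,.012,None)):
    m=(W[...,2]>lo)&(W[...,2]<hi)&(W[...,0]<.62)&(W[...,0]>.38)
    m=m2(name,m); z=np.median(W[m][:,2])
    cn,_=cv2.findContours(m.astype(np.uint8),cv2.RETR_EXTERNAL,cv2.CHAIN_APPROX_NONE)
    c=max(cn,key=cv2.contourArea)[:,0]
    P=np.array([onz(im,u,v,z)[:2]*1000 for u,v in c],np.float32)
    print(name,m.sum(),"z",z.round(4),"px",c.mean(0).round(),cv2.minAreaRect(P),"circ",np.round(cv2.minEnclosingCircle(P)[0],1),round(cv2.minEnclosingCircle(P)[1],1))
E
python3 fitw.py w1.npz
```

```text
roof 3218 z 0.143 px [325. 194.] ((550.6642456054688, -39.257720947265625), (56.244537353515625, 83.94001007080078), 69.11976623535156) circ [549.9 -40.3] 47.4
dish 1651 z 0.078 px [261. 193.] ((524.5985717773438, -114.44296264648438), (70.84272766113281, 63.81778335571289), 69.10974884033203) circ [ 532.9 -117.6] 41.5
handle 252 z 0.1056 px [247. 120.] ((442.4815368652344, -93.82341003417969), (14.17201042175293, 22.343856811523438), 69.12517547607422) circ [442.1 -93.6] 12.3
base 1581 z 0.008 px [303. 157.] ((546.5609130859375, -48.504608154296875), (133.7620391845703, 108.37994384765625), 69.12397003173828) circ [531.5 -43.4] 76.4
```

```bash
python3 - <<'E'
from h import *
print(delta([0.4425,-0.0938,0.15],159.1),delta([0.4425,-0.0938,0.0715],159.1))
E
```

```text
(array([ 73.7, -37.6, 169.4]), array([ 0.09, -0.1 , -0.02])) (array([ 73.6, -37.7, 247.9]), array([ 0.09, -0.1 , -0.02]))
```

Request:
step_arm(offset=[[20,-10,20],[45,-22,50],[65,-32,85],[74,-37.7,120],[74,-37.7,155],[74,-37.7,180],[74,-37.7,205],[74,-37.7,225],[74,-37.7,240],[74,-37.7,248],[74,-37.7,248]], rot=[[0.1,-0.1,0],[0.1,-0.1,0],[0.1,-0.1,0],[0.1,-0.1,0],[0.1,-0.1,0],[0.1,-0.1,0],[0.1,-0.1,0],[0.1,-0.1,0],[0.1,-0.1,0],[0.1,-0.1,0],[0.1,-0.1,0]], jaw=0.5)

```text
t: 3.03
position: [0.4406, -0.0936, 0.0701]
ee_rot: [0.183, 0.983, 0.0, -0.001]
contact_force: [0.4, -0.3, 0.6]
finger_gap: 0.498
```

```bash
python3 - <<'E'
from h import *
im=get_image("wrist"); save(im,"w2",(120,150,420,420),2); save(get_image("side"),"s2",(220,160,380,300),5)
print(sense()["position"],sense()["contact_force"],delta([0.4425,-0.0938,0.0715],159.1))
E
```

```text
[ 0.44224015 -0.0940848   0.07195674] [ 0.73591029 -0.37318685  0.65324814] (array([-0.1,  0.4,  0.5]), array([-0.01,  0.02, -0.11]))
```

View pics/w2.png

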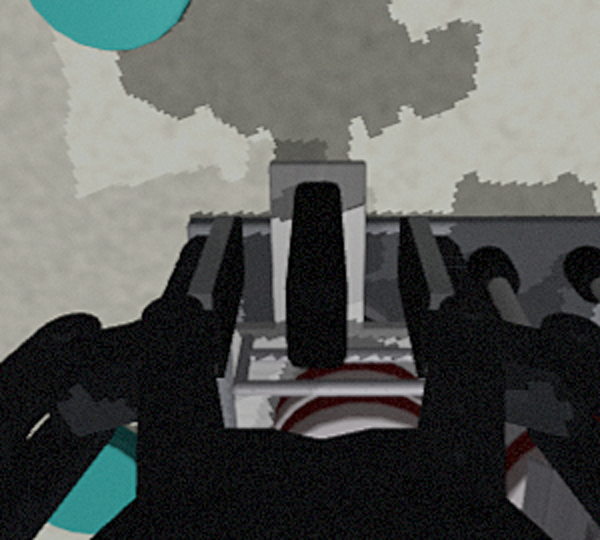

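View pics/s2.png

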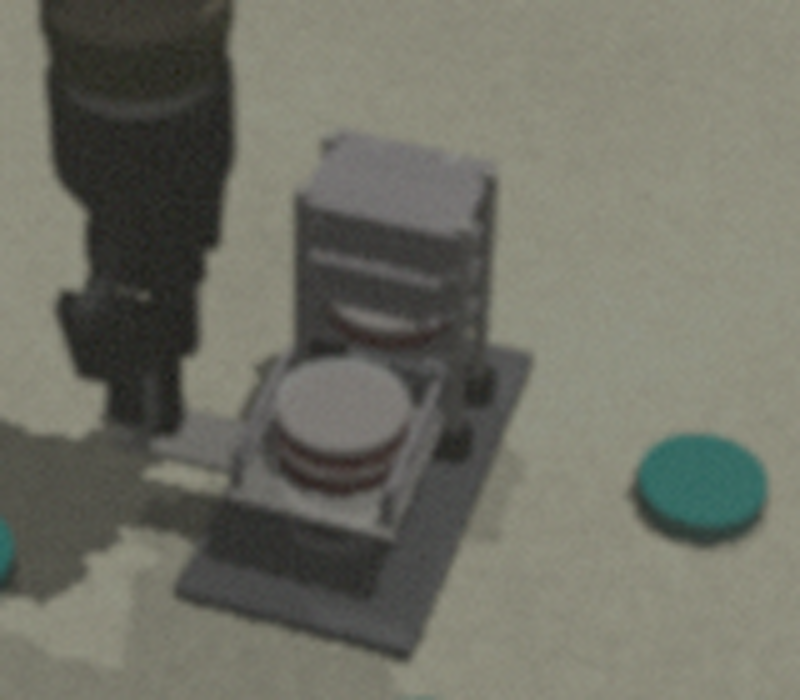

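The handle is centred between the pads (wrist crop, native about 280,285). Close on it.

Request:
step_arm(offset=[[0,0,0],[0,0,0],[0,0,0],[0,0,0],[0,0,0],[0,0,0]], rot=[[0,0,0],[0,0,0],[0,0,0],[0,0,0],[0,0,0],[0,0,0]], jaw=0.0, newtons=80)

```text
t: 3.63
position: [0.4429, -0.0956, 0.0734]
ee_rot: [0.183, 0.983, -0.002, 0.001]
contact_force: [-2.7, -4.9, 4.6]
finger_gap: 0.153
```

```bash
python3 - <<'E'
from h import *
s=sense();print(s["position"],s["contact_force"],s["finger_gap"])
E
```

```text
[ 0.44285581 -0.09558594  0.07337519] [-2.70022087 -4.89560209  4.64401301] 0.1528030579080094
```

Request:
step_arm(offset=[[0,0,-2],[0,0,-6],[0,0,-11],[0,0,-16],[0,0,-21],[0,0,-26],[0,0,-31],[0,0,-36],[0,0,-41],[0,0,-46],[0,0,-50],[0,0,-53],[0,0,-55],[0,0,-56],[0,0,-56],[0,0,-56]], rot=[[0,0,0],[0,0,0],[0,0,0],[0,0,0],[0,0,0],[0,0,0],[0,0,0],[0,0,0],[0,0,0],[0,0,0],[0,0,0],[0,0,0],[0,0,0],[0,0,0],[0,0,0],[0,0,0]])

```text
t: 4.97
position: [0.4428, -0.0956, 0.13]
ee_rot: [0.183, 0.983, -0.002, 0.001]
contact_force: [1.5, -3.9, -8.4]
finger_gap: 0.15
```

```bash
cat > lvl.py <<'E'
from h import *
import sys
s=sense();print(s["position"],s["contact_force"].round(1),s["finger_gap"])
im=get_image("side"); save(im,sys.argv[1],(220,160,380,300),5); W=cloud(im).reshape(-1,3); W=W[np.isfinite(W[:,0])]
d=W[np.linalg.norm(W[:,:2]-[.5226,-.1137],axis=1)<.022]
d=d[d[:,2]>.06]; print("dish top z",np.median(d[:,2]),len(d),np.percentile(d[:,2],[10,90]))
r=W[np.linalg.norm(W[:,:2]-[.5506,-.0393],axis=1)<.022]; r=r[r[:,2]>.1]; print("roof",np.median(r[:,2]))
E
python3 lvl.py s3
```

```text
[ 0.44283594 -0.09561509  0.12998395] [ 1.5 -3.9 -8.4] 0.15017001424502976
dish top z 0.13477168381738838 269 [0.06847622 0.13649458]
roof 0.1430134193098731
```

View pics/s3.png

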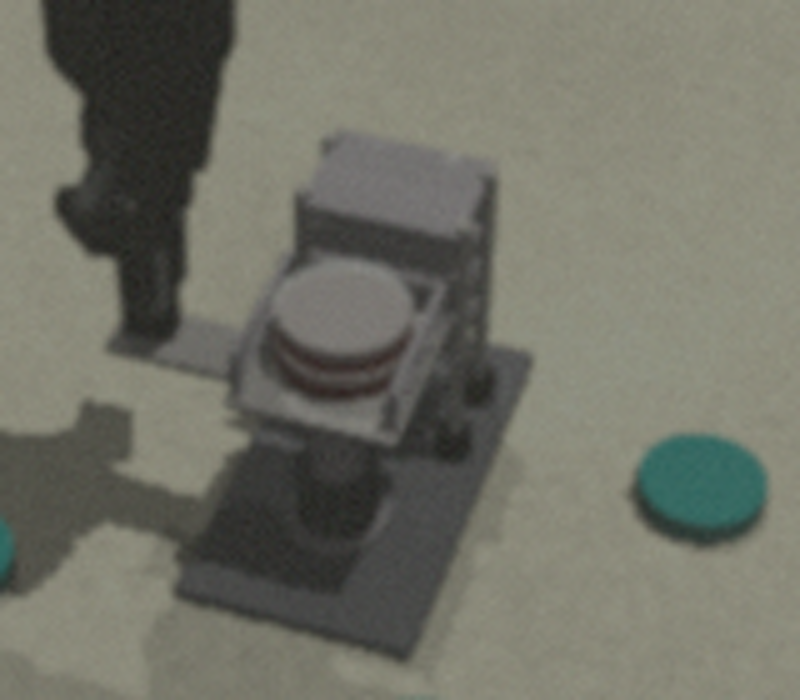

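Request:
step_arm(offset=[[0,0,0],[0,0,0],[0,0,0],[0,0,0],[0,0,-10],[0,0,-30],[0,0,-55],[0,0,-75],[0,0,-75]], rot=[[0,0,0],[0,0,0],[0,0,0],[0,0,0],[0,0,0],[0,0,0],[0,0,0],[0,0,0],[0,0,0]], jaw=0.45)

```text
t: 5.77
position: [0.4449, -0.0959, 0.2093]
ee_rot: [0.183, 0.983, -0.003, 0.005]
contact_force: [0.5, -0.4, 0.6]
finger_gap: 0.453
```

```bash
python3 lvl.py s4; python3 - <<'E'
from h import *
for z in (.205,.1238): print(delta([0.5002,-0.1725,z],159.1))
E
```

```text
[ 0.44488345 -0.0959428   0.20927476] [ 0.5 -0.4  0.6] 0.4525517650730026
dish top z 0.13499621945503298 275 [0.06849913 0.1365992 ]
roof 0.14315060272945468
(array([-79.8, -51.6,   3.2]), array([-0.2 ,  0.49, -0.15]))
(array([-79.1, -51.3,  84.4]), array([-0.2 ,  0.49, -0.15]))
```

Request:
step_arm(offset=[[-20,-15,0],[-45,-30,2],[-70,-45,3],[-80,-51.5,3],[-80,-51.5,3],[-79.5,-51.5,15],[-79.5,-51.5,40],[-79.2,-51.3,65],[-79.2,-51.3,80],[-79.2,-51.3,84.2],[-79.2,-51.3,84.2]], rot=[[-0.2,0.5,-0.1],[-0.2,0.5,-0.1],[-0.2,0.5,-0.1],[-0.2,0.5,-0.1],[-0.2,0.5,-0.1],[-0.2,0.5,-0.1],[-0.2,0.5,-0.1],[-0.2,0.5,-0.1],[-0.2,0.5,-0.1],[-0.2,0.5,-0.1],[-0.2,0.5,-0.1]], jaw=0.0, newtons=40)

```text
t: 6.73
position: [0.4983, -0.171, 0.1225]
ee_rot: [0.182, 0.983, 0.001, -0.002]
contact_force: [-0.2, 0.6, -0.1]
finger_gap: 0.001
```

```bash
python3 - <<'E'
from h import *
s=sense();print(s["position"],s["contact_force"].round(2),s["finger_gap"])
save(get_image("wrist"),"w5"); save(get_image("side"),"s5",(220,130,380,270),5)
for x in (-115,-30,-22.5): print(delta([.5412+x*.0003564,-.0651+x*.0009343,.1238],159.1))
E
```

```text
[ 0.49833666 -0.17104577  0.12247524] [-0.2   0.61 -0.06] 0.0006367520608887791
(array([-0.1, -0.3,  0.9]), array([ 0.01,  0.  , -0.02]))
(array([-0. , 84.7,  0.9]), array([ 0.01,  0.  , -0.02]))
(array([-0. , 92.2,  0.9]), array([ 0.01,  0.  , -0.02]))
```

View pics/w5.png

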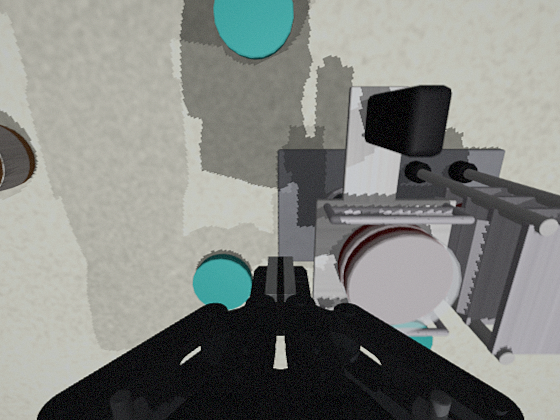

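View pics/s5.png

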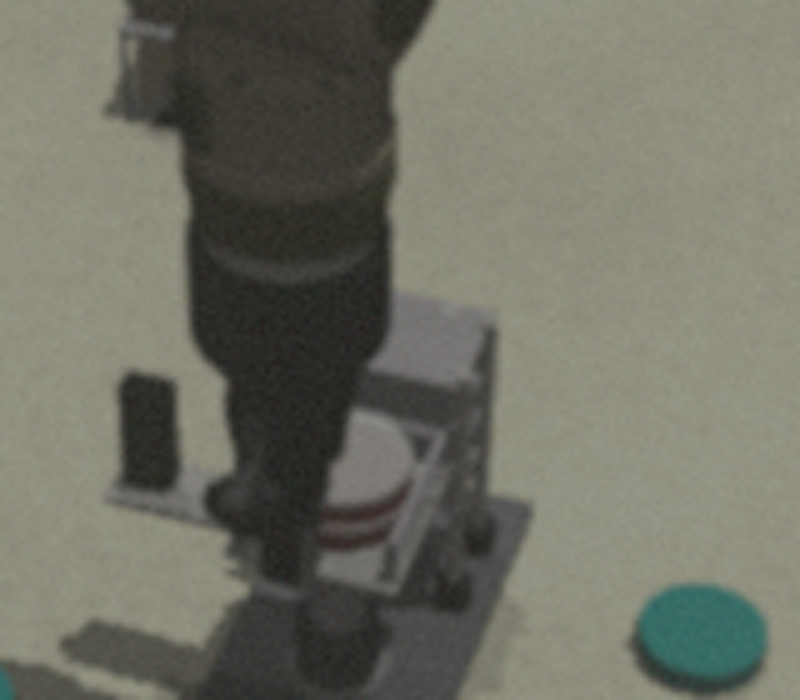

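Request:
step_arm(offset=[[0,5,0.5],[0,10,0.5],[0,15,0.5],[0,20,0.5],[0,25,0.5],[0,30,0.5],[0,35,0.5],[0,40,0.5],[0,45,0.5],[0,50,0.5],[0,54,0.5],[0,57,0.5],[0,60,0.5],[0,60,0.5]], rot=[[0,0,0],[0,0,0],[0,0,0],[0,0,0],[0,0,0],[0,0,0],[0,0,0],[0,0,0],[0,0,0],[0,0,0],[0,0,0],[0,0,0],[0,0,0],[0,0,0]])

```text
t: 8.0
position: [0.522, -0.1158, 0.1244]
ee_rot: [0.181, 0.983, 0.0, 0.0]
contact_force: [0.3, -0.9, 1.8]
finger_gap: -0.002
```

```bash
python3 - <<'E'
from h import *
s=sense();print(s["position"],s["contact_force"].round(2),s["finger_gap"])
save(get_image("wrist"),"w6"); save(get_image("side"),"s6",(220,130,380,270),5)
for x in (-30,-22.5): print(delta([.5412+x*.0003564,-.0651+x*.0009343,.1238],159.1))
E
```

```text
[ 0.52198011 -0.11579168  0.12440746] [ 0.26 -0.87  1.79] -0.0023874296710752366
(array([-0.1, 24.4,  0.3]), array([ 0.03, -0.  , -0.01]))
(array([-0.1, 31.9,  0.3]), array([ 0.03, -0.  , -0.01]))
```

View pics/w6.png

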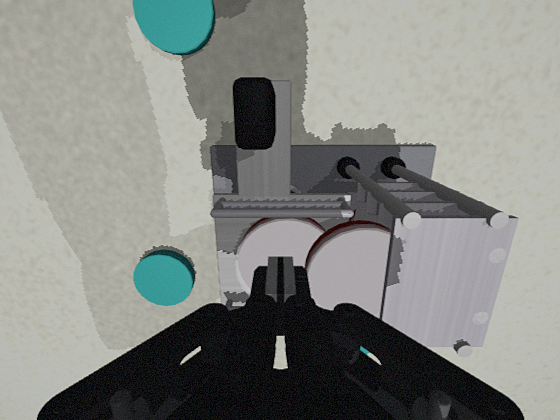

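View pics/s6.png

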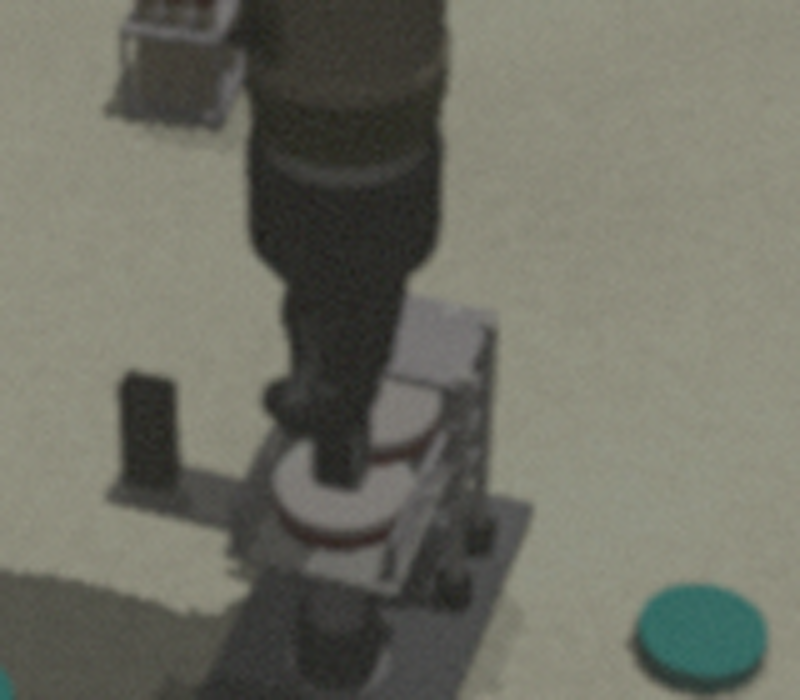

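Request:
step_arm(offset=[[0,4,0.3],[0,8,0.3],[0,12,0.3],[0,16,0.3],[0,20,0.3],[0,24,0.3],[0,26,0.3],[0,28,0.3],[0,28,0.3]], rot=[[0,0,0],[0,0,0],[0,0,0],[0,0,0],[0,0,0],[0,0,0],[0,0,0],[0,0,0],[0,0,0]])

```text
t: 8.85
position: [0.5317, -0.0891, 0.1235]
ee_rot: [0.181, 0.983, 0.001, -0.0]
contact_force: [0.7, -0.4, -0.1]
finger_gap: -0.001
```

```bash
python3 - <<'E'
from h import *
s=sense();print(s["position"],s["contact_force"].round(2))
save(get_image("wrist"),"w7"); save(get_image("side"),"s7",(220,130,380,270),5)
for x in (-22.5,): print(delta([.5412+x*.0003564,-.0651+x*.0009343,.1238],159.1))
E
```

```text
[ 0.5316625  -0.08907927  0.12352873] [ 0.67 -0.37 -0.09]
(array([-0.2,  3.7, -0.1]), array([ 0.04, -0.02,  0.01]))
```

View pics/w7.png

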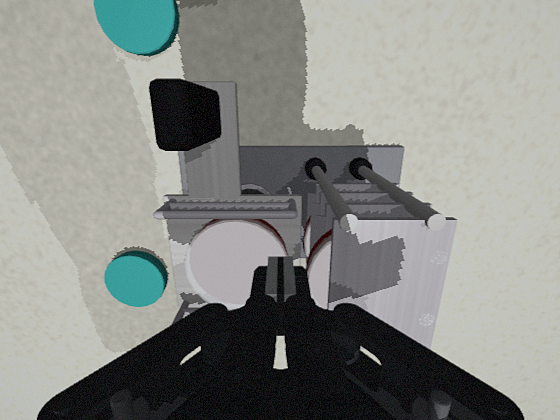

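View pics/s7.png

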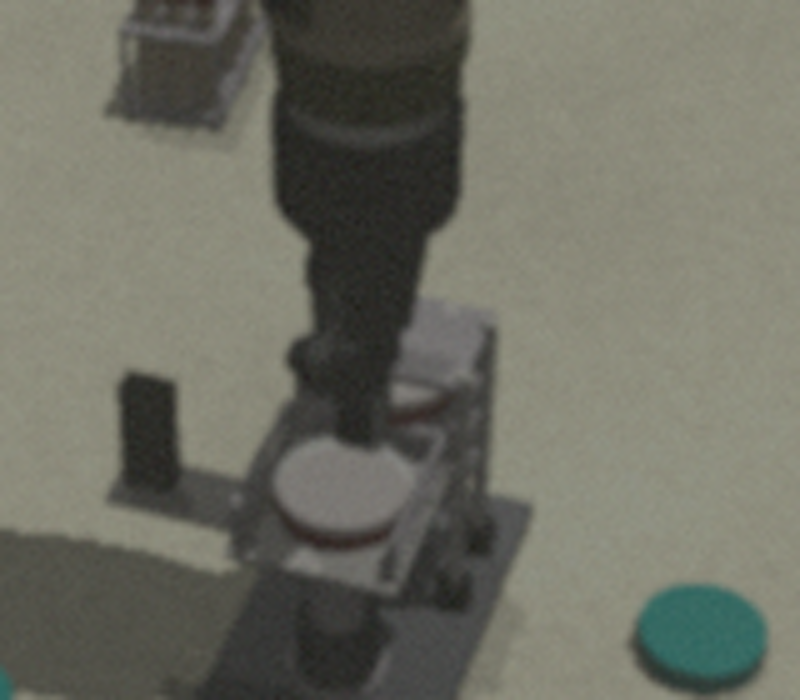

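Request:
step_arm(offset=[[0,1.5,0],[0,3,0],[0,4.5,0],[0,6,0],[0,6,0],[0,6,0]], rot=[[0,0,0],[0,0,0],[0,0,0],[0,0,0],[0,0,0],[0,0,0]])

```text
t: 9.45
position: [0.5326, -0.0851, 0.1235]
ee_rot: [0.182, 0.983, -0.001, -0.001]
contact_force: [-4.8, -4.2, 2.2]
finger_gap: -0.001
```

Request:
step_arm(offset=[[0,1,0],[0,2,0],[0,2,0],[0,2,0]], rot=[[0,0,0],[0,0,0],[0,0,0],[0,0,0]])

```text
t: 9.78
position: [0.5325, -0.0849, 0.1235]
ee_rot: [0.182, 0.983, -0.003, -0.002]
contact_force: [-3.4, -7.3, 1.0]
finger_gap: 0.001
```

Request:
step_arm(offset=[[0,1,0],[0,2,0],[0,2,0],[0,2,0]], rot=[[0,0,0],[0,0,0],[0,0,0],[0,0,0]])

```text
t: 10.12
position: [0.5324, -0.0849, 0.1236]
ee_rot: [0.183, 0.983, -0.005, -0.002]
contact_force: [-3.8, -7.9, 1.8]
finger_gap: 0.002
```

Request:
step_arm(offset=[[0,-5,0],[0,-12,0],[0,-14,-20],[0,-14,-50],[0,-14,-85],[0,-14,-95],[0,-14,-95]], rot=[[0,0,0],[0,0,0],[0,0,0],[0,0,0],[0,0,0],[0,0,0],[0,0,0]])

```text
t: 10.7
position: [0.5301, -0.0977, 0.2224]
ee_rot: [0.183, 0.983, -0.005, 0.001]
contact_force: [0.0, 0.4, -0.2]
finger_gap: -0.004
```

```bash
python3 - <<'E'
from h import *
im=get_image("wrist");save(im,"w8",(180,120,480,345),2.6);np.savez("w8.npz",**im); save(get_image("side"),"s8",(220,130,380,270),5)
print(sense()["position"])
for z in (.215,.1285): print(delta([.4428,-.0955,z],159.1))
E
```

```text
[ 0.52807272 -0.09707067  0.21847027]
(array([ 80.1, -29.2,   3.9]), array([-0.61, -0.11, -0.21]))
(array([ 79.9, -28.3,  90.4]), array([-0.61, -0.11, -0.21]))
```

View pics/w8.png

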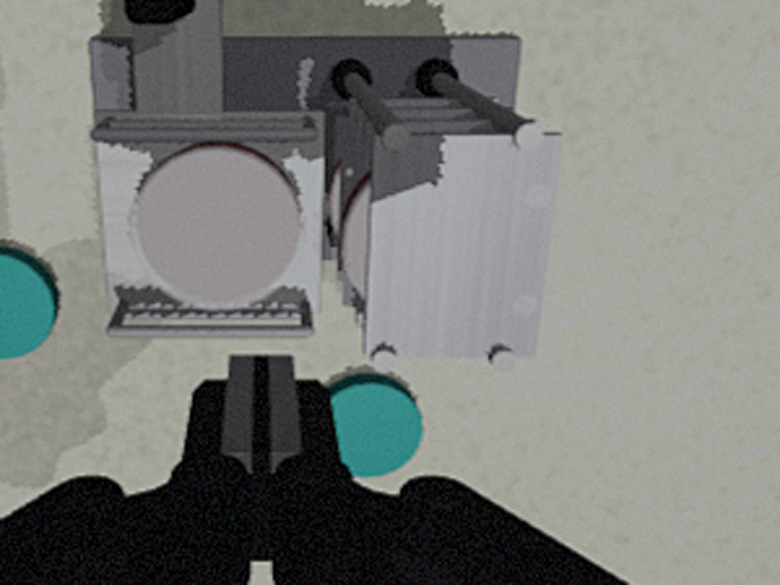

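View pics/s8.png

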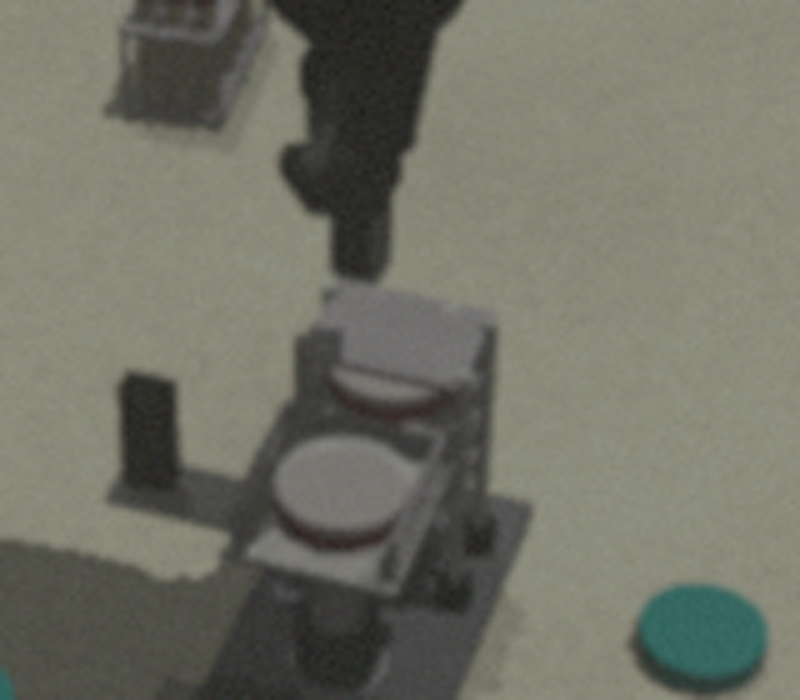

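```bash
python3 - <<'E'
from h import *
im=dict(np.load("w8.npz")); O=np.array([.5412,-.0651]); B=np.array([[.3564,.9343],[-.9343,.3564]])
for n,px,z in(("rim",(342/2.6+180,235/2.6+120),.127),("bottomdish rim",(329/2.6+180,205/2.6+120),.081),("roof edge",(370/2.6+180,240/2.6+120),.143)):
    print(n,(B@(onz(im,*px,z)[:2]-O)*1000).round(1))
W=cloud(im).reshape(-1,3);W=W[np.isfinite(W[:,0])]; L=(W[:,:2]-O)@B.T*1000
for lo,hi in((.124,.1385),(.074,.092)):
    k=(L[:,0]>-14)&(L[:,0]<2)&(abs(L[:,1])<28)&(W[:,2]>lo)&(W[:,2]<hi); print(k.sum(),L[k].min(0) if k.sum() else 0,W[k,2].round(4)[:8],L[k,0][:8].round(1))
k=(np.hypot(L[:,0]+52,L[:,1])<20)&(W[:,2]>.05)&(W[:,2]<.16);print("lower dish top",np.median(W[k,2]))
k=(L[:,0]>10)&(L[:,0]<45)&(abs(L[:,1])<28)&(W[:,2]>.1);print("roof",np.median(W[k,2]))
E
```

```text
rim [-7.5  0.5]
bottomdish rim [-8.3 -3. ]
roof edge [-0.4  4.3]
362 [ -8.26788414 -19.29783292] [0.1243 0.1296 0.1295 0.132  0.1243 0.1284 0.1317 0.1343] [ 0.2  0.3 -0.5  0.  -1.5 -1.1 -0.7 -0.3]
89 [ -8.55301384 -11.97196498] [0.0749 0.0788 0.0762 0.085  0.0838 0.0873 0.074  0.0877] [-4.7 -5.  -5.8 -5.6 -6.4 -5.8 -6.5 -6.8]
lower dish top 0.120546350204663
roof 0.2972273518239655
```

The upper dish is home: its rim is 8 mm in front of the shelves and it lies level. Next I'll regrip the handle and lower the lift 9 mm.

Request:
step_arm(offset=[[20,-10,3],[45,-20,3],[70,-28,3],[80,-28.5,3],[80,-28.5,5],[80,-28.5,25],[80,-28.5,50],[80,-28.3,75],[80,-28.3,87],[80,-28.3,89],[80,-28.3,89],[80,-28.3,89]], rot=[[-0.6,-0.1,-0.2],[-0.6,-0.1,-0.2],[-0.6,-0.1,-0.2],[-0.6,-0.1,-0.2],[-0.6,-0.1,-0.2],[-0.6,-0.1,-0.2],[-0.6,-0.1,-0.2],[-0.6,-0.1,-0.2],[-0.6,-0.1,-0.2],[-0.6,-0.1,-0.2],[-0.6,-0.1,-0.2],[-0.6,-0.1,-0.2]], jaw=0.5)

```text
t: 11.8
position: [0.4436, -0.0956, 0.1301]
ee_rot: [0.181, 0.983, -0.0, 0.0]
contact_force: [-0.4, 0.2, 0.1]
finger_gap: 0.496
```

```bash
python3 - <<'E'
from h import *
save(get_image("wrist"),"w9"); print(delta([.4428,-.0955,.130],159.1),sense()["contact_force"])
E
```

```text
(array([ 1.1, -0.1,  0.6]), array([-0.01,  0.07,  0.  ])) [ 0.94986697 -0.24826222  0.61940023]
```

View pics/w9.png

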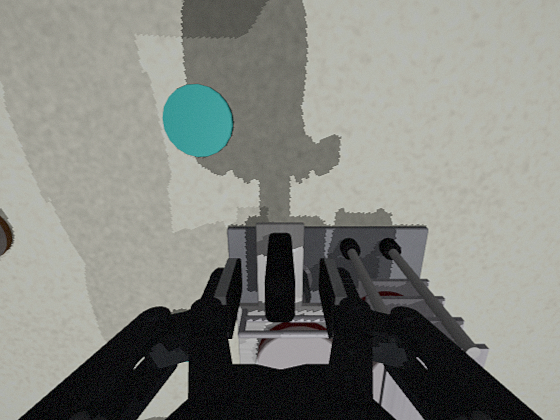

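The handle is centred again (280,280). Close on it, then lower.

Request:
step_arm(offset=[[0,0,0],[0,0,0],[0,0,0],[0,0,0],[0,0,0],[0,0,0]], rot=[[0,0,0],[0,0,0],[0,0,0],[0,0,0],[0,0,0],[0,0,0]], jaw=0.0, newtons=80)

```text
t: 12.35
position: [0.4447, -0.0963, 0.1315]
ee_rot: [0.181, 0.983, -0.001, 0.002]
contact_force: [-0.7, -1.6, 5.4]
finger_gap: 0.146
```

Request:
step_arm(offset=[[0,0,1],[0,0,3],[0,0,5],[0,0,7],[0,0,8.5],[0,0,9],[0,0,9],[0,0,9]], rot=[[0,0,0],[0,0,0],[0,0,0],[0,0,0],[0,0,0],[0,0,0],[0,0,0],[0,0,0]])

```text
t: 13.02
position: [0.4448, -0.0963, 0.1228]
ee_rot: [0.181, 0.983, -0.001, 0.002]
contact_force: [-1.6, -1.0, 5.4]
finger_gap: 0.148
```

```bash
python3 lvl.py s10
```

```text
[ 0.44475145 -0.0962901   0.12281587] [-1.6 -1.   5.4] 0.1479245150684903
dish top z 0.11191305789830394 239 [0.10991166 0.11383816]
roof 0.14355123919904111
```

View pics/s10.png

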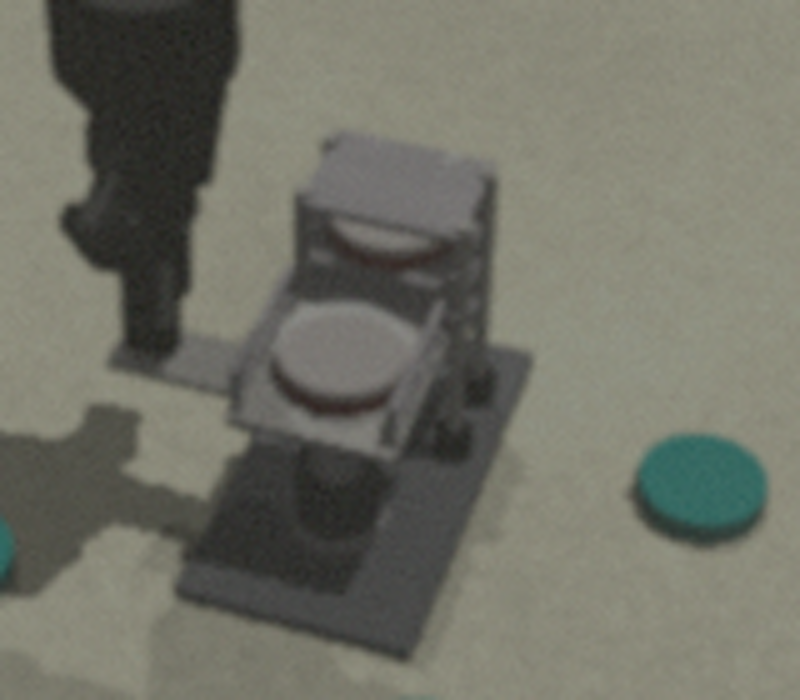

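The underside of the lower dish is about 0.5–1 mm above the middle shelf. Release and retract. I'll turn the tool 90° so the finger knuckles stay clear of the roof in the lower push.

Request:
step_arm(offset=[[0,0,0],[0,0,0],[0,0,0],[0,0,0],[0,0,-10],[0,0,-30],[0,0,-60],[0,0,-90],[0,0,-100],[0,0,-100]], rot=[[0,0,0],[0,0,0],[0,0,0],[0,0,0],[0,0,0],[0,0,0],[0,0,0],[0,0,0],[0,0,0],[0,0,0]], jaw=0.45)

```text
t: 13.9
position: [0.4461, -0.0968, 0.2255]
ee_rot: [0.181, 0.983, -0.001, 0.005]
contact_force: [0.7, 0.0, -0.6]
finger_gap: 0.448
```

```bash
python3 lvl.py s11; python3 - <<'E'
from h import *
x=-112
print(delta([.5412+x*.0003564,-.0651+x*.0009343,.215],249.1))
E
```

```text
[ 0.446145   -0.09679638  0.2255479 ] [ 0.7  0.  -0.6] 0.4479279596379151
dish top z 0.11211279632249095 235 [0.10994911 0.1137803 ]
roof 0.1434128272153955
(array([-78.5, -48.5,   9.1]), array([ -0.31,   0.27, -90.  ]))
```

Request:
step_arm(offset=[[-10,-5,0],[-20,-12,0],[-30,-20,0],[-40,-27,3],[-50,-33,5],[-60,-39,7],[-70,-45,9],[-78.5,-48.5,9],[-78.5,-48.5,9],[-78.5,-48.5,9],[-78.5,-48.5,9],[-78.5,-48.5,9],[-78.5,-48.5,9],[-78.5,-48.5,9],[-78.5,-48.5,9]], rot=[[0,0,-7],[0,0,-14],[0,0,-21],[0,0,-28],[0,0,-35],[0,0,-42],[0,0,-49],[0,0,-56],[0,0,-63],[0,0,-70],[0,0,-77],[0,0,-84],[0,0,-90],[0,0,-90],[0,0,-90]], jaw=0.0, newtons=40)

```text
t: 15.2
position: [0.5005, -0.1693, 0.2133]
ee_rot: [-0.566, 0.824, -0.001, 0.001]
contact_force: [-0.0, -0.3, 0.1]
finger_gap: 0.002
```

```bash
python3 - <<'E'
from h import *
x=-112
im=get_image("wrist");save(im,"w12"); np.savez("w12.npz",**im); print(sense()["position"],sense()["joint_positions"])
for z in (.215,.1025): print(delta([.5412+x*.0003564,-.0651+x*.0009343,z],249.1))
E
```

```text
[ 0.50064722 -0.16939071  0.21361805] [-4.78380831e-01  2.25763507e-01 -1.14439174e-01  1.22656811e+00
  3.13054294e-04 -1.68149233e+00]
(array([ 0.1, -0.7, -1.4]), array([-0.23, -0.01, -0.17]))
(array([ 1.000e-01, -3.000e-01,  1.111e+02]), array([-0.23, -0.01, -0.17]))
```

View pics/w12.png

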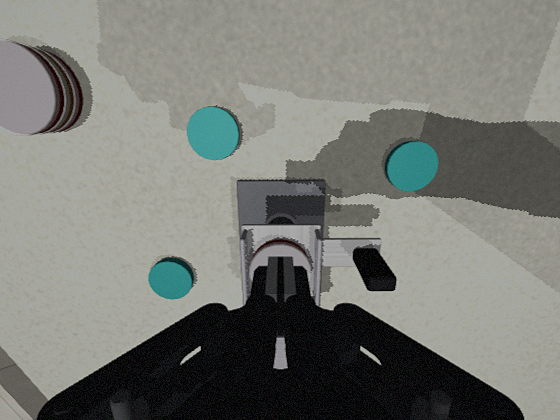

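Request:
step_arm(offset=[[0,0,25],[0,0,55],[0,0,85],[0,0,104],[0,0,110.5],[0,0,110.5],[0,0,110.5]], rot=[[-0.2,0,-0.2],[-0.2,0,-0.2],[-0.2,0,-0.2],[-0.2,0,-0.2],[-0.2,0,-0.2],[-0.2,0,-0.2],[-0.2,0,-0.2]])

```text
t: 15.83
position: [0.5012, -0.1697, 0.1035]
ee_rot: [-0.567, 0.824, -0.0, 0.0]
contact_force: [0.3, 0.5, 0.4]
finger_gap: 0.007
```

```bash
python3 - <<'E'
from h import *
print(sense()["position"],sense()["contact_force"])
for x in(-112,-21): print(delta([.5412+x*.0003564,-.0651+x*.0009343,.1025],249.1))
save(get_image("side"),"s13",(220,130,380,270),5)
E
```

```text
[ 0.50120429 -0.16967086  0.10349649] [0.29166918 0.47470026 0.36033012]
(array([ 0. , -0.1,  1. ]), array([-0.03, -0.01, -0.03]))
(array([-91.,  -0.,   1.]), array([-0.03, -0.01, -0.03]))
```

View pics/s13.png

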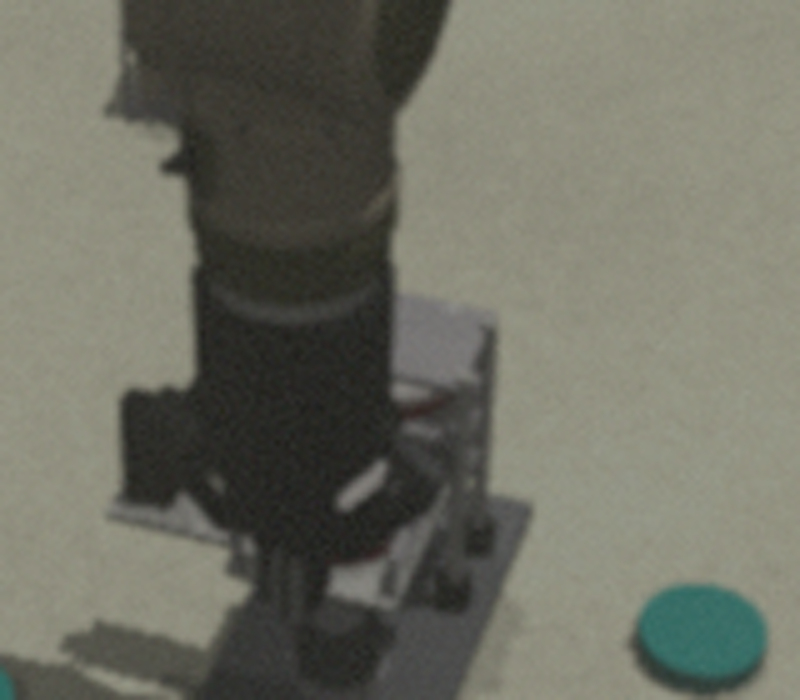

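Request:
step_arm(offset=[[-5,0,0.5],[-10,0,0.5],[-15,0,0.5],[-20,0,0.5],[-25,0,0.5],[-30,0,0.5],[-35,0,0.5],[-40,0,0.5],[-45,0,0.5],[-49,0,0.5],[-53,0,0.5],[-56,0,0.5],[-58,0,0.5],[-58,0,0.5]], rot=[[0,0,0],[0,0,0],[0,0,0],[0,0,0],[0,0,0],[0,0,0],[0,0,0],[0,0,0],[0,0,0],[0,0,0],[0,0,0],[0,0,0],[0,0,0],[0,0,0]])

```text
t: 17.05
position: [0.5227, -0.1154, 0.1037]
ee_rot: [-0.567, 0.824, -0.001, 0.001]
contact_force: [-0.0, 0.0, 1.0]
finger_gap: 0.002
```

```bash
python3 - <<'E'
from h import *
print(sense()["position"],sense()["contact_force"])
for x in(-19,): print(delta([.5412+x*.0003564,-.0651+x*.0009343,.1025],249.1))
save(get_image("wrist"),"w14"); save(get_image("side"),"s14",(220,130,380,270),5)
E
```

```text
[ 0.52268782 -0.11543226  0.10374745] [-0.01558031  0.04408365  1.01262234]
(array([-34.6,   0.6,   1.2]), array([-0.13, -0.01,  0.02]))
```

View pics/w14.png

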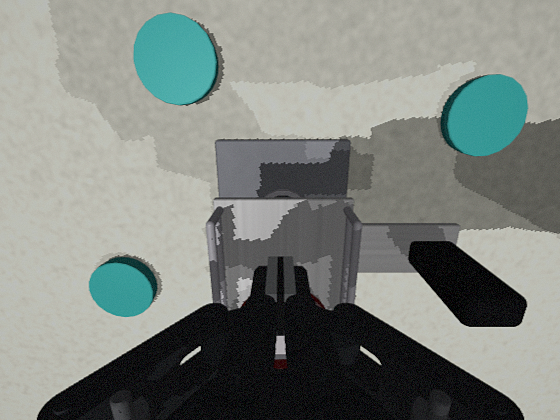

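View pics/s14.png

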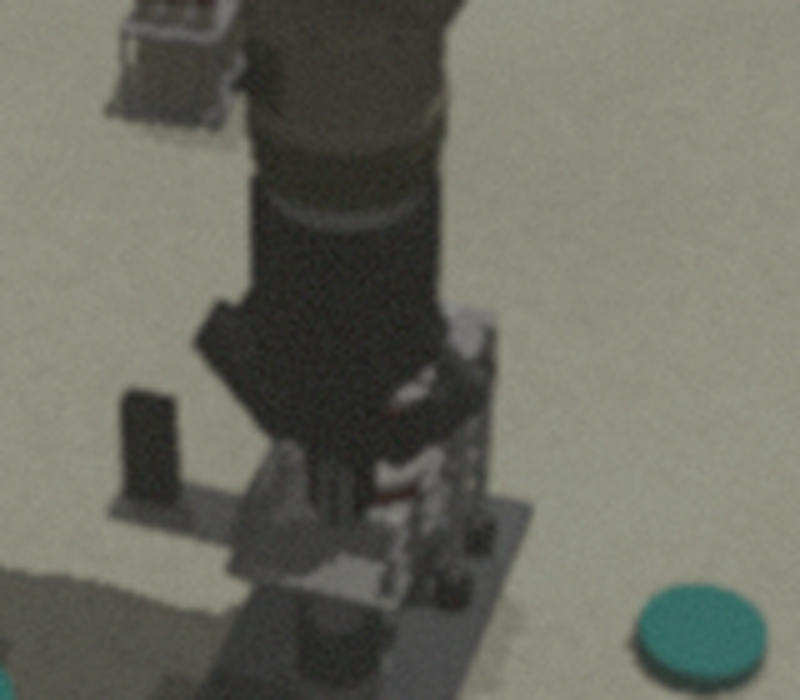

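The dish is moving straight in, and the gripper is well clear of the handle. Continue.

Request:
step_arm(offset=[[-4,0.3,1],[-8,0.5,1],[-12,0.5,1],[-16,0.5,1],[-20,0.5,1],[-24,0.5,1],[-27,0.5,1],[-29,0.5,1],[-31,0.5,1],[-31,0.5,1]], rot=[[0,0,0],[0,0,0],[0,0,0],[0,0,0],[0,0,0],[0,0,0],[0,0,0],[0,0,0],[0,0,0],[0,0,0]])

```text
t: 17.98
position: [0.5333, -0.0863, 0.1027]
ee_rot: [-0.567, 0.824, -0.001, 0.001]
contact_force: [0.5, 0.2, -0.2]
finger_gap: 0.002
```

Request:
step_arm(offset=[[-1,0,0],[-2,0,0],[-2.5,0,0],[-2.5,0,0],[-2.5,0,0]], rot=[[0,0,0],[0,0,0],[0,0,0],[0,0,0],[0,0,0]])

```text
t: 18.4
position: [0.534, -0.0843, 0.1027]
ee_rot: [-0.567, 0.824, -0.001, 0.0]
contact_force: [-1.3, -1.1, 0.3]
finger_gap: 0.005
```

Request:
step_arm(offset=[[-1,0,0],[-2,0,0],[-2.5,0,0],[-2.5,0,0],[-2.5,0,0]], rot=[[0,0,0],[0,0,0],[0,0,0],[0,0,0],[0,0,0]])

```text
t: 18.82
position: [0.534, -0.0841, 0.1028]
ee_rot: [-0.566, 0.824, -0.002, -0.002]
contact_force: [-4.2, -9.2, 1.2]
finger_gap: 0.004
```

```bash
python3 - <<'E'
from h import *
print(sense()["position"],sense()["contact_force"])
for x in(-19,): print(delta([.5412+x*.0003564,-.0651+x*.0009343,.1025],249.1))
save(get_image("side"),"s15",(220,130,380,270),5)
E
```

```text
[ 0.53399269 -0.08411917  0.10276073] [-4.1529156  -9.16702604  1.19260114]
(array([-1.3,  0. ,  0.3]), array([-0.1 , -0.32, -0.1 ]))
```

View pics/s15.png

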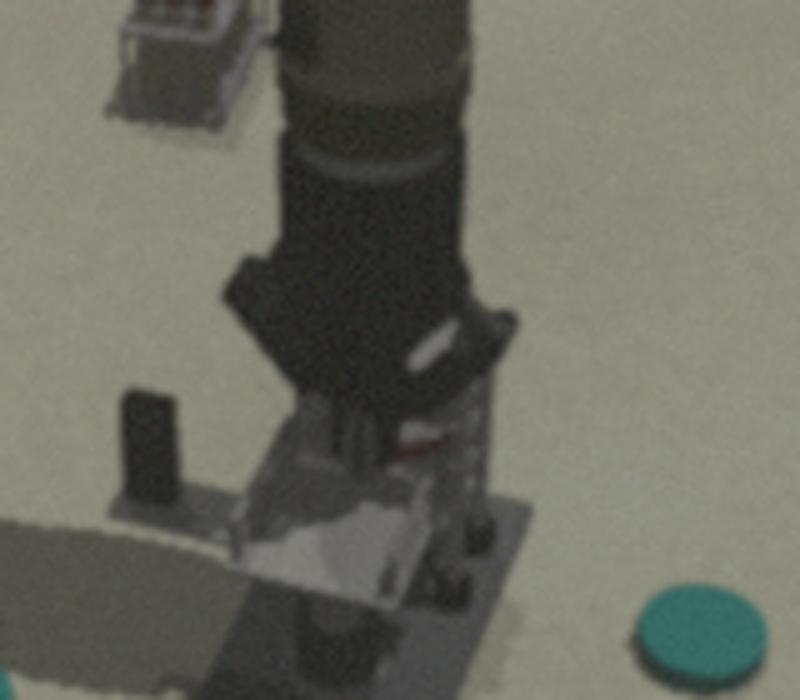

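Request:
step_arm(offset=[[5,0,0],[15,0,0],[30,0,-5],[50,0,-20],[60,0,-50],[60,0,-85],[60,0,-115],[60,0,-120],[60,0,-120],[60,0,-120]], rot=[[0,0,0],[0,0,0],[0,0,0],[0,0,0],[0,0,0],[0,0,0],[0,0,0],[0,0,0],[0,0,0],[0,0,0]])

```text
t: 19.7
position: [0.5125, -0.1395, 0.2227]
ee_rot: [-0.566, 0.824, -0.002, -0.002]
contact_force: [0.3, 0.5, 0.3]
finger_gap: -0.003
```

```bash
python3 - <<'E'
from h import *
im=get_image("side"); np.savez("s16.npz",**im); save(im,"s16",(255,170,355,270),6)
print(sense()["position"],sense()["contact_force"])
O=np.array([.5412,-.0651]); B=np.array([[.3564,.9343],[-.9343,.3564]])
W=cloud(im).reshape(-1,3);W=W[np.isfinite(W[:,0])]; L=(W[:,:2]-O)@B.T*1000
for n,lo,hi in(("top",.122,.132),("mid",.1,.109),("bot",.076,.086)):
    k=(L[:,0]>-60)&(L[:,0]<15)&(abs(L[:,1])<10)&(W[:,2]>lo)&(W[:,2]<hi); print(n,k.sum(),np.percentile(L[k,0],[5,50]).round(1))
E
```

```text
[ 0.51188862 -0.13918306  0.22179369] [-0.19555814 -0.15716828  0.74853402]
top 30 [-11.6  -9.6]
mid 38 [-51.4 -10. ]Traceback (most recent call last):
  File "<stdin>", line 7, in <module>
    return _quantile_unchecked(
        a, q, axis, out, overwrite_input, method, keepdims, weights)
    return _ureduce(a,
                    func=_quantile_ureduce_func,
    ...<5 lines>...
                    overwrite_input=overwrite_input,
                    method=method)
    r = func(a, **kwargs)
    result = _quantile(arr,
                       quantiles=q,
    ...<2 lines>...
                       out=out,
                       weights=wgt)
    slices_having_nans = np.isnan(arr[-1, ...])
                                  ~~~^^^^^^^^^
IndexError: index -1 is out of bounds for axis 0 with size 0
```

View pics/s16.png

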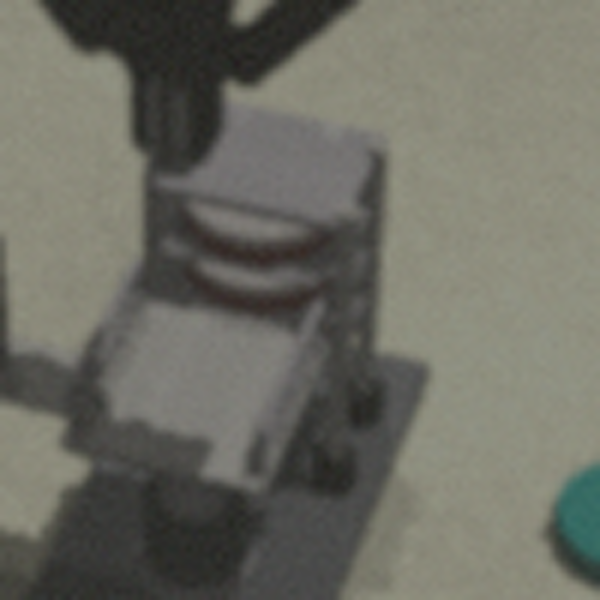

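```bash
python3 - <<'E'
from h import *
a=dict(np.load("scene0.npz"))["frame"].astype(int); im=get_image("scene"); b=im["frame"].astype(int)
for n,(u,v,r) in dict(jar=(249,148,14),stack=(155,190,20),tubes=(407,318,35)).items():
    print(n,np.abs(a-b)[v-r:v+r,u-r:u+r].mean().round(1))
save(im,"c17",(215,165,305,255),6.5)
O=np.array([.5412,-.0651]); B=np.array([[.3564,.9343],[-.9343,.3564]])
W=cloud(dict(np.load("s16.npz"))).reshape(-1,3);W=W[np.isfinite(W[:,0])]; L=(W[:,:2]-O)@B.T*1000
for n,lo,hi in(("top",.115,.138),("mid",.1,.117)):
    for y in(-12,0,12):
        k=(L[:,0]>-16)&(L[:,0]<4)&(abs(L[:,1]-y)<6)&(W[:,2]>lo)&(W[:,2]<hi); print(n,y,k.sum(),L[k,0].min().round(1),W[k,2].max().round(4))
E
```

```text
jar 13.8
stack 4.1
tubes 3.6
top -12 56 -12.8 0.1373
top 0 50 -12.7 0.1368
top 12 48 -11.2 0.1372
mid -12 32 -10.1 0.1169
mid 0 34 -13.6 0.1164
mid 12 28 -12.8 0.1158
```

View pics/c17.png

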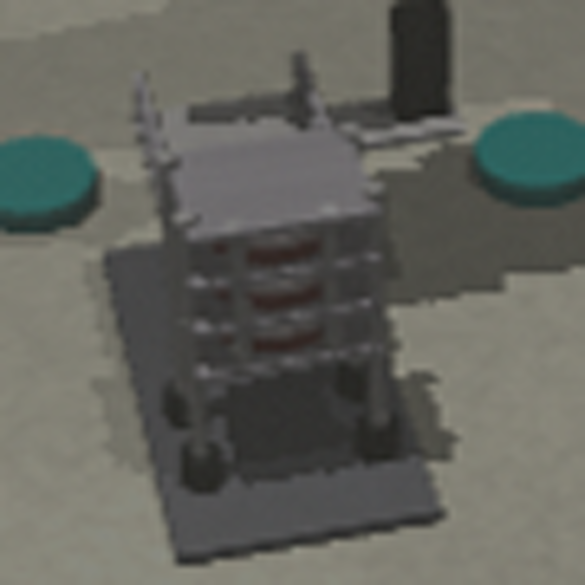

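From the rear, all three dishes sit equally deep against the stops. The image around the jar changed, so I'll check whether that is only a shadow.

```bash
python3 - <<'E'
from h import *
a=dict(np.load("scene0.npz")); b=get_image("scene")
for im in(a,b):
    W=cloud(im)[125:165,230:268].reshape(-1,3); k=W[:,2]>.03; print(k.sum(),np.nanmean(W[k],0).round(4))
E
```

```text
271 [ 0.3697 -0.3736  0.0573]
496 [ 0.4677 -0.2089  0.1909]
```

```bash
python3 - <<'E'
from h import *
a=dict(np.load("side0.npz")); b=get_image("side")
for im in(a,b):
    W=cloud(im)[335:390,180:230].reshape(-1,3); k=(W[:,2]>.03)&(W[:,2]<.09); print(k.sum(),np.nanmean(W[k],0).round(4))
print(sense()["contact_force"].round(2)); finish_job()
E
```

```text
1055 [ 0.3669 -0.3967  0.0635]
1058 [ 0.3671 -0.3968  0.0633]
[-0.32 -0.2   0.51]
the job is handed in; nothing more can be done
```

I loaded both dishes and handed the job in at about 20 s of the 64 s allowed. The upper dish went into the top slot first. I then lowered the lift about 9 mm and pushed the lower dish into the middle slot.

**What I did:** I gripped the lift by its black handle and raised it about 56.5 mm before pushing the upper dish in. For the second push I turned the gripper 90° so its knuckles would clear the rack roof. I pushed each dish until it met firm resistance, about 9 to 10 N, and the arm then backed off and up to z = 0.22 m.

**Last checks:**
- **Dishes home:** After its push, the upper dish's rim stuck out about 8 mm, as it should. In the last side view the two loaded dishes' front rims agree within about 0.5 mm. From the rear, all three dishes look equally deep against the stops.
- **Dishes flat:** Both look level in the side view. I judged this by eye and did not measure the tilt.
- **Bystanders:** The scene image changed around the jar, but only because the gripper blocked that view. In the side camera the jar is within 0.2 mm of where it started. Around the tube rack and dish stack the image hardly changed.
- **Contact:** The force reading at hand-in was noise level (0.5 N or less per axis), so the robot was touching nothing.

**Disagreements:**
- **Rim depth:** The side camera put the rims at about 10 mm out rather than 8 mm, for both dishes alike. I put that down to the camera's 2 mm calibration.
- **Bottom dish:** It was hidden in the last side view, so I only saw it from behind.

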